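Interleave and load the top tier of a bearing carrier

TASK

Pack the second tier of the bearing carrier: without lifting it off, slide the divider from the loading ledge in over the two bearings already in the nests until it drops off the ledge and lies flat on them. Then put the two loose bearings on the divider, one centred over each hole, setting them down gently rather than dropping them. The plain ring gauge lying with them is not a bearing: leave it where it is.

Things in the scene. Friction and masses are not known exactly. Their poses are not given: they have to be found in the camera images.
- carrier: Two-tier bearing carrier, fixed, 222 mm long (its x), 200 mm wide (its y). Origin: on the work board (its top 16 mm above the bench), under the middle of the nest plate; x points away from the robot, from loading ledge over the nests to the back stop; z up. Side rails, tops at z = 31 mm, bound a 164 mm wide channel over the nests (x = -42 to +42, y = -82 to +82 mm).
- ledge_edge (a point): Middle of the inner edge of the carrier's black loading ledge (carrier x = -42 mm), where its flat top, 25 mm above the board, steps down to the nests. The ledge runs from here 126 mm towards the robot and is 196 mm wide. On it the ends of the side rails flare out as a lead-in, to y = +-96 mm at x = -68 mm.
- back_stop (a point): Top middle of the back stop's face (carrier x = +42, z = 31 mm), the wall behind the nests; a low wire handle lies behind it.
- nest_left (a point): Centre of the left nest (carrier y = +46 mm) at the height of the top face of the bearing lying in it, 22 mm above the board and 3 mm below the ledge top.
- nest_right (a point): The same for the right nest (carrier y = -46 mm).
- divider: Aluminium separator sheet 80 mm (its x) by 158 mm (its y) by 4 mm with two 26 mm round holes; a 4 mm thick lip along its rear (-x) edge turns up to 13 mm above the underside. Starts on the ledge, short of the nests, a little askew. Origin: centre of its underside; x towards the nests, z up. Home, its underside is 22 mm above the board, with 2 mm play fore and aft, 3 mm each side.
- lip (a point): Middle of the lip's rear face (divider x = -40, y = 0, z = 8.5 mm), the face to push on.
- hole_left (a point): Centre of the divider's left hole (divider y = +46 mm) on its top face.
- hole_right (a point): Centre of the divider's right hole (divider y = -46 mm) on its top face.
- lower_left: Ball bearing, 62 mm outside, 36 mm bore, 16 mm high, 0.18 kg, lying flat in the left nest. Origin: centre of its underside, z its axis.
- lower_right: The same bearing in the right nest.
- bearing_p: Loose ball bearing, 62 mm outside, 36 mm bore, 16 mm high, about 0.18 kg, lying flat on the work board to the right of the carrier. Origin: centre of its underside, z its axis.
- bearing_q: The second loose bearing, like the first.
- ring_gauge: Plain steel ring gauge, 64 mm outside, 16 mm high, with a groove round its rim and no balls, lying flat among the loose bearings. Origin: centre of its underside.
Mind the look-alikes: they are no part of the job. Leave any orange look-alike of the bearing_p alone.

How it is judged:
By the outcome, as a careful person would: the job done as asked, in the order asked, and still so for the second after the job is handed in, with the robot touching nothing.
It also fails if it takes over 61 s, if anything falls off the work surface, if the arm or the gripper's body presses on something with over 40 N, if the wrist force passes 120 N, or if a joint passes its speed limit or range.

ROBOT

A 6-joint arm with a two-finger parallel gripper is mounted at the origin on a cart in front of the work surface, level with it; the furniture and walls round the work are solid. World frame = base frame: x ahead of the robot, y to its left, z up, the work surface at z = 0. Lengths are in mm, angles in rad, forces in N, time in s.
With the tool pointing down it reaches from about 275 to 1000 mm from the base axis. Payload 8.4 kg.
Tool frame: the origin (TCP) lies at the very end of the fingers, on their centre line; the grasp point (between the pads) lies 19 mm behind it; z points along the fingers, y is the line along which they close (so a half turn about z gives the same grasp; the last joint's range is limited). The gripper opens to 85 mm and grips with 20 to 120 N. Pads are 22 mm wide; open, the fingers measure 114 mm over their backs; the gripper's body (76 mm by 85 mm) begins 54 mm behind the grasp point. The pads swing forward as they close: fully open they stand 13 mm farther back than shut.
Start: joints at [-1.159, 0.353, 1.633, -0, 1.155, -0.002], TCP at [251.306, -572.253, 231.281] pointing down, gripper open.
Joint ranges: [-2.63, 2.63], [-0.92, 2.1], [0.06, 2.66], [-1.3, 4.44], [0, 2.69], [-3.02, 3.02]. Speed limits (rad/s): [2.22, 2.22, 2.79, 3.14, 3.14, 3.14].

INTERFACE

Orientations are given as [roll, pitch, yaw] about the fixed x, y, z axes, in that order (R = Rz(yaw) Ry(pitch) Rx(roll)).
In Python, from rig import telemetry, imaging, r gives the robot as it stands. The module is installed in compiled form; this text tells all that it offers.
- The arm moves only by the tool step_arm, never from a script. Its argument "moves" is a list of rows, each a list of 3 entries, a list of its own where there are three numbers: the turn, a rotation vector about the tool's x, y, z scaled (see below), then the shift along the tool's x, y, z scaled (see below), then the opening, from -1 (shut) to 1 (fully open). A call has 1 to 8 rows; each row is the pose to reach, as a shift and turn from the pose commanded when the call began, along the tool's axes at that moment; what a row does not reach only later rows make up. The controller multiplies each number of a shift by 200 mm and each number of a turn by 45 degrees. A row lasts 1/10 s, in which the tool goes at most 50 mm and 8.59 degrees, less where a joint would pass 70% of its speed; a pose out of reach is approached as far as the arm can. A call with a number of a shift or a turn outside -1 to 1 is refused whole. A call with a gripper value outside its range is refused whole. The fingers move at their own pace and stop on an object; "squeeze" is the grip in N (left out, the last holds). Time passes only in rows, so rows that repeat a pose let the fingers close. It gives the time, the measured TCP pose, the force, the opening and the grip force at its end, in the units of the state.
- telemetry.sense(): the state, without advancing time (a new reading comes with each control period).
- imaging.grab_frame(name): name is "scene" or "side" or "wrist"; returns the picture (480x640x3 uint8, red, green, blue); there is no depth.
- imaging.calibration(name): a dict with "fx", "fy", "cx", "cy" (pixels), "cam_to_world" (4x4, takes a point from camera to world coordinates). Camera axes: x right, y up, looking along -z (the intrinsics and any distortion apply to the point x, -y, -z); pixel columns grow to the right and rows downward; lengths in mm; the calibration is good to about 2 mm. A picture is of the moment at which its call begins: read the wrist's pose just before it. calibration takes no time and is no camera call; for the wrist camera it gives the pose at the moment of the call.
- r.sign_off(): hands the job in; it is judged then, once.
Trained networks look in the newest picture that a camera, given by its name, has taken for a name from the list of things; names that differ only in an ending like _2 or _b are one class to them, and where a whole thing is asked for, a point or a joint stands for the part that bears it (a point fixed in the world has none). Each returns a list of dicts, best first, with "conf" (0 to 1); they miss things now and then, are a little off and sometimes report something else, mostly with a low value. They report only what shows in the picture. A call takes as long as a camera call. They do not tell look-alikes from the thing itself.
- imaging.recognise(camera, name): "extent" ([left, top, width, height] in pixels, round what is visible of it).
- imaging.mark_of(camera, name): "xy" ([column, row] in pixels: a listed point, or the origin of a listed thing).
The state is a dict: "clock": time; "qpos": joint angles; "qvel": joint speeds; "joint_efforts": joint torques, N m; "eef_pos": TCP position; "tcp_rot": TCP orientation; "contact_force": force on the tool from outside, world axes, zero at the start; "wrist_torque": the same for the moment, N m; "opening": opening from 0.0 (shut) to 1.0 (fully open); "grasp_force": force on a finger pad.
Only numpy, scipy, OpenCV 4.12 (cv2) and the standard library are available. Lean on these libraries where they do the work, as an engineer would, in place of code of your own. Each camera call takes 0.05 s, during which the arm holds its last target. There are 200 camera calls.

## Working session

There is one attempt and no reset: what is moved stays moved. The work goes in short steps, Python scripts to look and compute and a tool call to move; the robot and the scene stay as the last step left them, time stands still between calls to the robot, and variables do not carry over. Pictures are saved under pics/ and viewed, at most 10 in all, crops included, and the job is handed in when it is done.

Besides the shell and the picture viewer there is one more tool, called after "Call:" in YAML: its name, and indented under it one key for each argument. step_arm: Moves the arm, as the interface text tells. Its arguments: {"type":"object","properties":{"moves":{"type":"array"},"squeeze":{"type":"number"}},"required":["moves"]}

```bash
mkdir -p pics; cat > h.py <<'E'
import numpy as np, cv2
from rig import telemetry, imaging, r
def ray(cam,uv,c=None):
    c=c or imaging.calibration(cam); M=np.array(c["cam_to_world"])
    d=np.array([(uv[0]-c["cx"])/c["fx"],-(uv[1]-c["cy"])/c["fy"],-1.0])
    return M[:3,3],M[:3,:3]@d
def onz(cam,uv,z,c=None):
    o,d=ray(cam,uv,c); return o+d*(z-o[2])/d[2]
def proj(cam,p,c=None):
    c=c or imaging.calibration(cam); M=np.array(c["cam_to_world"])
    q=M[:3,:3].T@(np.array(p)-M[:3,3]); return np.array([c["cx"]+c["fx"]*q[0]/-q[2],c["cy"]+c["fy"]*-q[1]/-q[2]])
def save(cam,fn):
    im=imaging.grab_frame(cam); cv2.imwrite(fn,im[:,:,::-1]); return im
E
python3 - <<'E'
from h import *
np.set_printoptions(precision=1,suppress=True)
print(telemetry.sense())
Z=dict(ledge_edge=41,back_stop=47,nest_left=38,nest_right=38,lip=49.5,hole_left=45,hole_right=45,bearing_p=16,bearing_q=16,ring_gauge=16,divider=41,carrier=16,lower_left=22,lower_right=22)
for cam in("scene","side","wrist"):
    save(cam,f"pics/{cam}0.png"); c=imaging.calibration(cam); print(cam,{k:(c[k] if k!="cam_to_world" else np.array(c[k]).round(2).tolist()) for k in c})
    for n in Z:
        print(n,[(np.round(m["xy"]),round(m["conf"],2),onz(cam,m["xy"],Z[n])[:2]) for m in imaging.mark_of(cam,n)[:4]])
E
```

```text
{'clock': 0.0, 'qpos': array([-1.2,  0.4,  1.6,  0. ,  1.2, -0. ]), 'qvel': array([ 0., -0.,  0., -0.,  0.,  0.]), 'joint_efforts': array([  0. , -60.5, -34.2,   0. ,   0. ,  -0. ]), 'eef_pos': array([ 251.1, -571.8,  230.6]), 'tcp_rot': array([-3.1, -0. ,  0.4]), 'contact_force': array([-0.4, -0.6, -0.1]), 'wrist_torque': array([-0., -0.,  0.]), 'grasp_force': 0.0, 'opening': 0.9998555892305576}
scene {'fx': 455.41857425407915, 'fy': 455.41857425407915, 'cx': 320.43957203618714, 'cy': 241.64433709228166, 'cam_to_world': [[0.83, 0.39, -0.4, 82.57], [-0.56, 0.55, -0.62, -949.66], [-0.02, 0.74, 0.68, 821.71], [0.0, 0.0, 0.0, 1.0]]}
ledge_edge []
back_stop [(array([288., 174.]), 0.75, array([631.2,  68.4]))]
nest_left []
nest_right []
lip []
hole_left []
hole_right []
bearing_p [(array([397., 374.]), 0.86, array([ 470.1, -620.9])), (array([327., 302.]), 0.79, array([ 460. , -388.9])), (array([320., 251.]), 0.63, array([ 539.5, -239.5]))]
bearing_q [(array([397., 374.]), 0.86, array([ 470.1, -620.9])), (array([327., 302.]), 0.79, array([ 460. , -388.9])), (array([320., 251.]), 0.63, arra
[... 1599 characters left out ...]
)]
lower_left [(array([362., 395.]), 0.73, array([586.5, 121.7])), (array([334., 382.]), 0.19, array([632.6,  73.3]))]
lower_right [(array([345., 356.]), 0.65, array([587.9,  27.5]))]
wrist {'fx': 336.7142891332282, 'fy': 336.7142891332282, 'cx': 317.44557736423246, 'cy': 242.44125757826322, 'cam_to_world': [[0.4, 0.87, 0.28, 322.36], [-0.92, 0.38, 0.12, -541.28], [0.0, -0.31, 0.95, 374.41], [0.0, 0.0, 0.0, 1.0]]}
ledge_edge []
back_stop []
nest_left []
nest_right []
lip []
hole_left []
hole_right []
bearing_p [(array([448.,   9.]), 0.68, array([ 470.8, -607.1]))]
bearing_q [(array([448.,   9.]), 0.68, array([ 470.8, -607.1]))]
ring_gauge []
divider []
carrier []
lower_left []
lower_right []
```

View pics/side0.png

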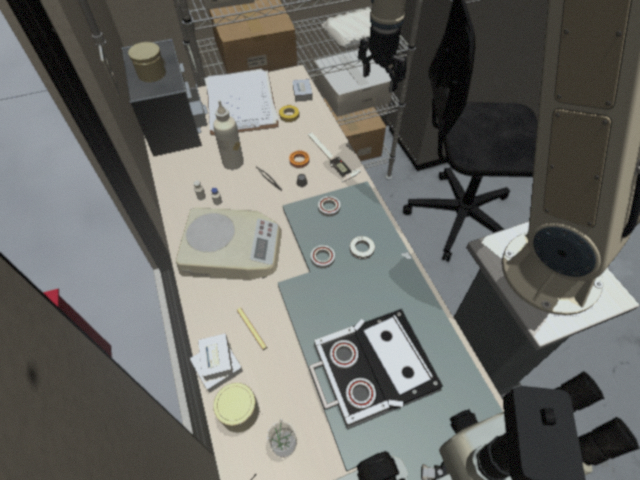

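View pics/scene0.png

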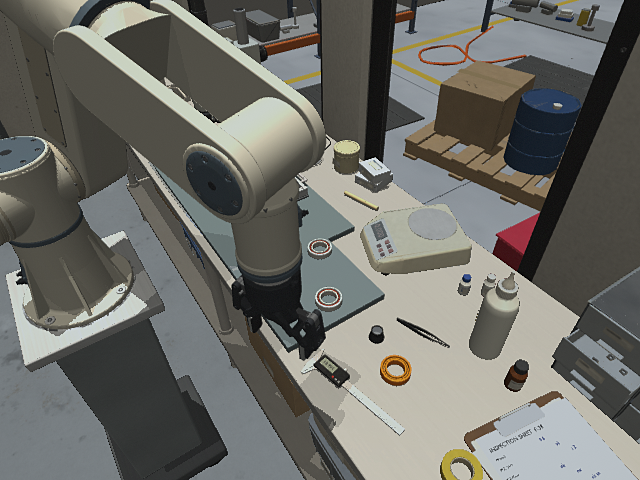

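Bearing candidates in the side picture:
- (329,205): red/white balled ring, a bearing.
- (322,255): red/white balled ring, a bearing.
- (362,247): plain white ring, the gauge.
- (299,158): orange look-alike.
- (289,113): yellow tape.

I choose (329,205) and (322,255), both on the grey board. The divider is on the black ledge around (403,352), and a microscope stands at lower right. I'll go over the bearings first for the close crop.

```bash
cat >> h.py <<'E'
from scipy.spatial.transform import Rotation as R
def go(p,yaw=0.0,base=None):
    "shift (x200mm) and turn (x45deg) numbers from the present pose to p, tool down, yaw"
    s=telemetry.sense() if base is None else base
    R0=R.from_euler("xyz",s["tcp_rot"]); Rt=R.from_euler("xyz",[np.pi,0,yaw])
    d=R0.inv().apply(np.array(p)-s["eef_pos"])/200; w=(R0.inv()*Rt).as_rotvec()/(np.pi/4)
    print("turn",w.round(4).tolist(),"shift",d.round(4).tolist(), "rows>=",round(max(np.linalg.norm(d)*4,np.linalg.norm(w)*45/8.59),1))
E
python3 - <<'E'
from h import *
np.set_printoptions(precision=0,suppress=True)
go([390,-340,260],0.0)
for uv in [(510,400),(600,430),(450,440),(380,465)]: print(uv,[onz("side",uv,z) for z in(16,200,400)])
E
```

```text
turn [0.0001, 0.0, 0.5269] shift [1.1019, -0.7845, -0.1435] rows>= 5.4
(510, 400) [array([295., 243.,  16.]), array([383., 263., 200.]), array([480., 286., 400.])]
(600, 430) [array([156., 361.,  16.]), array([270., 359., 200.]), array([395., 358., 400.])]
(450, 440) [array([455., 266.,  16.]), array([513., 283., 200.]), array([577., 300., 400.])]
(380, 465) [array([607., 257.,  16.]), array([637., 275., 200.]), array([669., 295., 400.])]
```

Call:
step_arm:
  moves:
    - [[0, 0, 0.19], [0.2, -0.14, -0.03], 1]
    - [[0, 0, 0.38], [0.4, -0.28, -0.06], 1]
    - [[0, 0, 0.527], [0.6, -0.42, -0.09], 1]
    - [[0, 0, 0.527], [0.8, -0.57, -0.12], 1]
    - [[0, 0, 0.527], [0.98, -0.7, -0.15], 1]
    - [[0, 0, 0.527], [0.98, -0.7, -0.15], 1]
    - [[0, 0, 0.527], [0.98, -0.7, -0.15], 1]
    - [[0, 0, 0.527], [0.98, -0.7, -0.15], 1]

```text
clock: 3.05
eef_pos: [374.2, -365.9, 261.2]
tcp_rot: [3.141, 0.0, -0.0]
contact_force: [-0.5, -0.1, 1.0]
opening: 0.999
grasp_force: 0.0
```

```bash
python3 - <<'E'
from h import *
np.set_printoptions(precision=1,suppress=True)
s=telemetry.sense(); print(s["clock"],s["eef_pos"],s["tcp_rot"],s["qpos"])
im=save("wrist","pics/w1.png")
for n,z in(("bearing_p",16),("ring_gauge",16)): print(n,[(np.round(m["xy"]),round(m["conf"],2),onz("wrist",m["xy"],z)[:2]) for m in imaging.mark_of("wrist",n)[:4]])
print([ (np.array(m["extent"]),m["conf"]) for m in imaging.recognise("wrist","bearing_p")])
go([400,60,250],0)
E
```

```text
3.05 [ 374.2 -365.9  261.2] [ 3.1  0.  -0. ] [-0.8  0.2  1.8 -0.   1.2  0.8]
bearing_p [(array([533., 110.]), 0.76, array([ 476.5, -599.1])), (array([339., 122.]), 0.66, array([ 464.4, -390.6])), (array([192.,  43.]), 0.63, array([ 539.7, -239.2]))]
ring_gauge [(array([195., 150.]), 0.65, array([ 435.3, -230.6]))]
[(array([154.9,   2.7,  70.2,  77.6]), 0.96), (array([509.6,  78.8,  61.7,  63.7]), 0.89), (array([311.7,  91.2,  62.7,  62.1]), 0.73)]
turn [-0.0003, 0.0006, -0.0022] shift [0.1271, -2.1307, 0.0554] rows>= 8.5
```

View pics/w1.png

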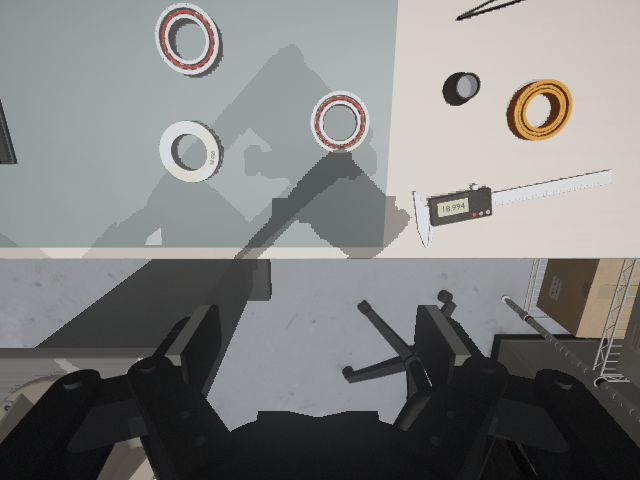

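The wrist picture shows two bearings with red cages and balls at (188,39) and (340,121). The plain gauge is at (190,151) and the orange look-alike at (540,109). The choice stands, so I go over the carrier.

Call:
step_arm:
  moves:
    - [[0, 0, 0], [0.02, -0.25, 0], 1]
    - [[0, 0, 0], [0.04, -0.5, 0], 1]
    - [[0, 0, 0], [0.06, -0.75, 0.02], 1]
    - [[0, 0, 0], [0.06, -1, 0.02], 1]
    - [[0, 0, 0], [0.06, -1, 0.02], 1]

```text
clock: 3.75
eef_pos: [385.6, -161.2, 256.9]
tcp_rot: [-3.14, 0.001, 0.003]
contact_force: [0.1, -0.0, 1.3]
opening: 1.001
grasp_force: 0.0
```

Call:
step_arm:
  moves:
    - [[0, 0, 0], [0.02, -0.25, 0], 1]
    - [[0, 0, 0], [0.04, -0.5, 0], 1]
    - [[0, 0, 0], [0.06, -0.75, 0.02], 1]
    - [[0, 0, 0], [0.06, -1, 0.02], 1]
    - [[0, 0, 0], [0.06, -1, 0.02], 1]
    - [[0, 0, 0], [0.06, -1, 0.02], 1]
    - [[0, 0, 0], [0.06, -1, 0.02], 1]

```text
clock: 4.45
eef_pos: [398.8, 33.5, 253.2]
tcp_rot: [3.141, 0.0, -0.001]
contact_force: [-0.5, -1.7, 0.3]
opening: 1.002
grasp_force: 0.0
```

```bash
python3 - <<'E'
from h import *
np.set_printoptions(precision=1,suppress=True)
s=telemetry.sense(); print(s["clock"],s["eef_pos"],s["tcp_rot"],s["qpos"])
im=save("wrist","pics/w2.png")
Z=dict(ledge_edge=41,back_stop=47,nest_left=38,nest_right=38,lip=49.5,hole_left=45,hole_right=45)
for n in Z: print(n,[(np.round(m["xy"]),round(m["conf"],2),onz("wrist",m["xy"],Z[n])[:2]) for m in imaging.mark_of("wrist",n)[:3]])
E
```

```text
4.45 [398.8  33.5 253.2] [ 3.1  0.  -0. ] [ 0.1 -0.   2.1 -0.   1.1  1.7]
ledge_edge [(array([277.,  53.]), 0.65, array([549.6,  70.3]))]
back_stop []
nest_left [(array([226.,   2.]), 0.76, array([591.1, 115. ]))]
nest_right [(array([324.,   3.]), 0.84, array([590.2,  26. ]))]
lip [(array([284., 172.]), 0.87, array([440.6,  66.3])), (array([586.,  68.]), 0.17, array([ 534.9, -216.6]))]
hole_left [(array([234., 132.]), 0.72, array([478.5, 116. ]))]
hole_right [(array([327., 126.]), 0.58, array([484.5,  24.3]))]
```

View pics/w2.png

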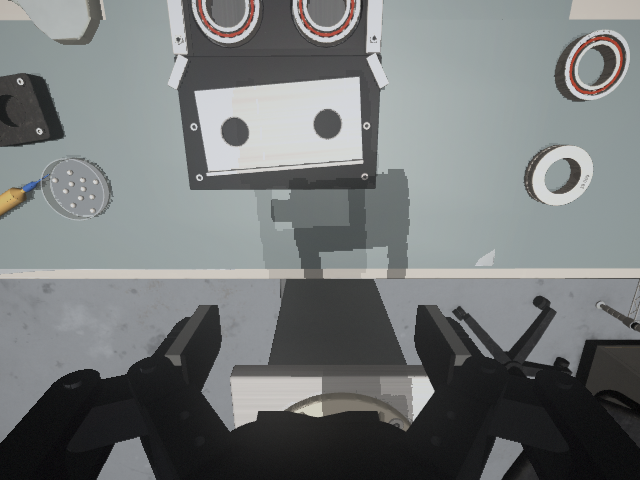

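The carrier is square to world within about 0.01 rad, with its centre near (591,70). The divider's holes are at (234,132) and (327,126), so it is about 0.066 rad askew and centred near y=70. I push the lip with both open fingers, at y 70±50, which also squares it up.

Call:
step_arm:
  moves:
    - [[0, 0, 0], [0.03, -0.1, 0.2], 1]
    - [[0, 0, 0], [0.046, -0.183, 0.4], 1]
    - [[0, 0, 0], [0.046, -0.183, 0.6], 1]
    - [[0, 0, 0], [0.046, -0.183, 0.8], 1]
    - [[0, 0, 0], [0.046, -0.183, 0.86], 1]
    - [[0, 0, 0], [0.046, -0.183, 0.86], 1]
    - [[0, 0, 0], [0.046, -0.183, 0.86], 1]

```text
clock: 5.55
eef_pos: [408.0, 71.3, 81.6]
tcp_rot: [-3.142, 0.0, -0.0]
contact_force: [1.5, -0.2, 0.6]
opening: 1.006
grasp_force: 0.0
```

```bash
python3 - <<'E'
from h import *
s=telemetry.sense(); print(s["clock"],s["eef_pos"],s["contact_force"])
go([406,70.3,31.5])
E
```

```text
5.55 [408.03828429  71.29046859  81.59415066] [ 1.47647622 -0.20677228  0.64661714]
turn [-0.0, 0.0001, -0.0004] shift [-0.0102, 0.005, 0.2505] rows>= 1.0
```

Call:
step_arm:
  moves:
    - [[0, 0, 0], [-0.01, 0.005, 0.13], 1]
    - [[0, 0, 0], [-0.01, 0.005, 0.245], 1]
    - [[0, 0, 0], [-0.01, 0.005, 0.25], 1]
    - [[0, 0, 0], [0.03, 0.005, 0.25], 1]
    - [[0, 0, 0], [0.07, 0.005, 0.25], 1]
    - [[0, 0, 0], [0.1, 0.005, 0.25], 1]
    - [[0, 0, 0], [0.12, 0.005, 0.25], 1]
    - [[0, 0, 0], [0.14, 0.005, 0.25], 1]

```text
clock: 6.35
eef_pos: [436.1, 70.4, 31.7]
tcp_rot: [-3.142, -0.0, -0.0]
contact_force: [-0.8, 0.6, 0.5]
opening: 1.0
grasp_force: 0.7
```

Call:
step_arm:
  moves:
    - [[0, 0, 0], [0.04, 0, 0], 1]
    - [[0, 0, 0], [0.08, 0, 0], 1]
    - [[0, 0, 0], [0.12, 0, 0], 1]
    - [[0, 0, 0], [0.16, 0, 0], 1]
    - [[0, 0, 0], [0.2, 0, 0], 1]
    - [[0, 0, 0], [0.24, 0, 0], 1]
    - [[0, 0, 0], [0.28, 0, 0], 1]
    - [[0, 0, 0], [0.32, 0, 0], 1]

```text
clock: 7.15
eef_pos: [500.2, 70.4, 31.2]
tcp_rot: [-3.142, 0.0, -0.0]
contact_force: [-2.1, 1.9, 1.8]
opening: 1.001
grasp_force: 1.4
```

```bash
python3 - <<'E'
from h import *
np.set_printoptions(precision=1,suppress=True)
s=telemetry.sense(); print(s["clock"],s["eef_pos"],s["contact_force"])
im=save("wrist","pics/w3.png"); 
for n,z in(("lip",49.5),("hole_left",45),("hole_right",45),("ledge_edge",41),("nest_left",38),("nest_right",38)): print(n,[(np.round(m["xy"]),round(m["conf"],2),onz("wrist",m["xy"],z)[:2]) for m in imaging.mark_of("wrist",n)[:2]])
E
```

```text
7.15 [500.2  70.4  31.2] [-2.1  1.9  1.8]
lip [(array([323., 309.]), 0.84, array([509.8,  67.5]))]
hole_left [(array([322., 205.]), 0.21, array([552.2,  67.7]))]
hole_right []
ledge_edge []
nest_left [(array([191., 101.]), 0.82, array([589.4, 117. ]))]
nest_right [(array([436., 102.]), 0.97, array([589. ,  25.3]))]
```

View pics/w3.png

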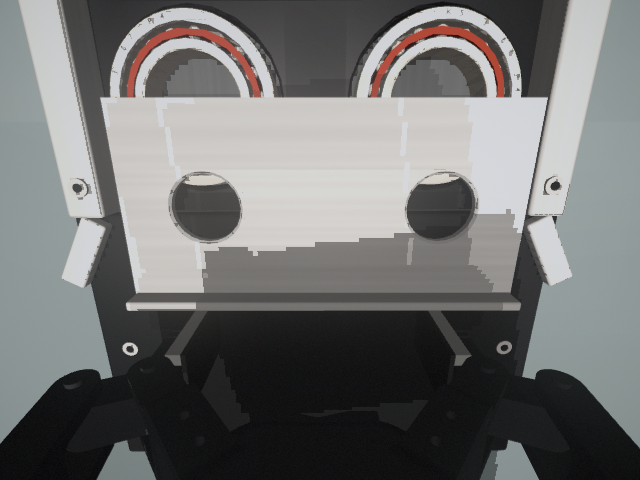

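The divider is now square and inside the rails, with its front edge over the bearings, the lip at row 305 and the fingers just behind it. I keep pushing, more slowly near the end.

Call:
step_arm:
  moves:
    - [[0, 0, 0], [0.03, 0, 0], 1]
    - [[0, 0, 0], [0.06, 0, 0], 1]
    - [[0, 0, 0], [0.09, 0, 0], 1]
    - [[0, 0, 0], [0.12, 0, 0], 1]
    - [[0, 0, 0], [0.14, 0, 0], 1]
    - [[0, 0, 0], [0.16, 0, 0], 1]
    - [[0, 0, 0], [0.17, 0, 0], 1]
    - [[0, 0, 0], [0.175, 0, 0], 1]

```text
clock: 8.3
eef_pos: [534.8, 70.3, 31.2]
tcp_rot: [-3.142, 0.0, -0.0]
contact_force: [-0.2, -0.0, -1.1]
opening: 1.002
grasp_force: 0.4
```

Call:
step_arm:
  moves:
    - [[0, 0, 0], [0.005, 0, 0], 1]
    - [[0, 0, 0], [0.01, 0, 0], 1]
    - [[0, 0, 0], [0.01, 0, 0], 1]

```text
clock: 8.6
eef_pos: [536.8, 70.3, 31.3]
tcp_rot: [-3.142, -0.0, -0.0]
contact_force: [-0.3, -0.6, -0.4]
opening: 0.999
grasp_force: 0.1
```

```bash
python3 - <<'E'
from h import *
np.set_printoptions(precision=1,suppress=True)
s=telemetry.sense(); print(s["clock"],s["eef_pos"],s["contact_force"])
im=save("wrist","pics/w4.png"); 
E
```

```text
8.6 [536.8  70.3  31.3] [-0.3 -0.6 -0.4]
```

View pics/w4.png

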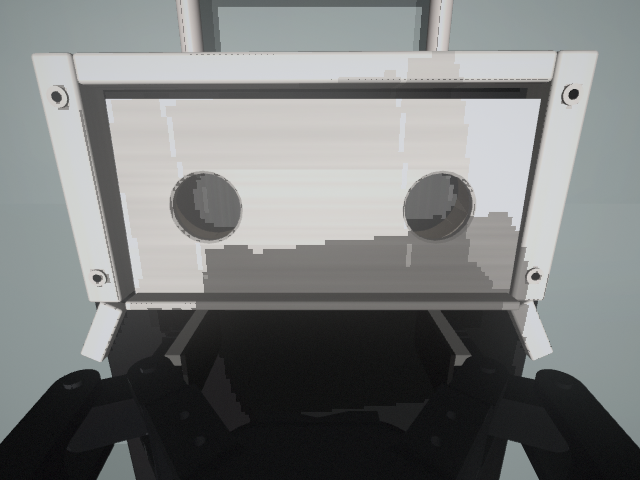

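The lip is still at row 305, level with the rail ends, and a gap to the back stop remains at row 92. The divider has not dropped yet, so I push a bit further.

Call:
step_arm:
  moves:
    - [[0, 0, 0], [0.005, 0, 0], 1]
    - [[0, 0, 0], [0.01, 0, 0], 1]
    - [[0, 0, 0], [0.01, 0, 0], 1]

```text
clock: 8.95
eef_pos: [538.8, 70.3, 31.3]
tcp_rot: [-3.142, -0.0, -0.0]
contact_force: [-1.8, 0.1, -0.3]
opening: 0.996
grasp_force: 0.3
```

```bash
cat > chk.py <<'E'
from h import *
np.set_printoptions(precision=1,suppress=True)
s=telemetry.sense(); print(s["clock"],s["eef_pos"],s["contact_force"])
im=imaging.grab_frame("wrist").astype(float).mean(2)
for n in("hole_left","hole_right"): print(n,[(np.array(m["xy"]),round(m["conf"],2)) for m in imaging.mark_of("wrist",n)[:1]])
for c in (300,): 
    col=im[70:330,c-5:c+5].mean(1); d=np.diff(col); print([(70+i,int(d[i])) for i in range(len(d)) if abs(d[i])>15])
E
python3 chk.py
python3 - <<'E'
import cv2,numpy as np
im=cv2.imread('pics/w4.png').astype(float).mean(2);col=im[70:330,295:305].mean(1); d=np.diff(col); print([(70+i,int(d[i])) for i in range(len(d)) if abs(d[i])>15])
E
```

```text
8.95 [538.8  70.3  31.3] [-1.8  0.1 -0.3]
hole_left []
hole_right [(array([428.2, 203.1]), 0.7)]
[(88, -38), (89, -41), (96, 18), (97, 85), (98, 27), (243, -61), (247, -15), (288, -17), (289, -18), (298, 18), (305, -15), (306, -64)]
[(81, -19), (82, -60), (83, -23), (97, 20), (98, 105), (244, -75), (292, -29), (301, 17), (309, -57)]
```

Call:
step_arm:
  moves:
    - [[0, 0, 0], [0.005, 0, 0], 1]
    - [[0, 0, 0], [0.006, 0, 0], 1]

```text
clock: 9.3
eef_pos: [539.8, 70.3, 31.3]
tcp_rot: [3.142, 0.0, -0.0]
contact_force: [-2.4, 0.4, 1.2]
opening: 0.998
grasp_force: 0.9
```

```bash
python3 chk.py; python3 -c "
from h import *
im=save('side','pics/s5.png'); c=im[320:430,290:430]; cv2.imwrite('pics/s5c.png',cv2.resize(c[:,:,::-1],None,fx=5.4,fy=5.4,interpolation=cv2.INTER_CUBIC))"
```

```text
9.3 [539.8  70.3  31.3] [-2.4  0.4  1.2]
hole_left []
hole_right [(array([315. , 297.1]), 0.2)]
[(91, -38), (92, -41), (97, 82), (98, 29), (245, -75), (288, -17), (289, -18), (298, 21), (306, -56)]
```

View pics/s5c.png

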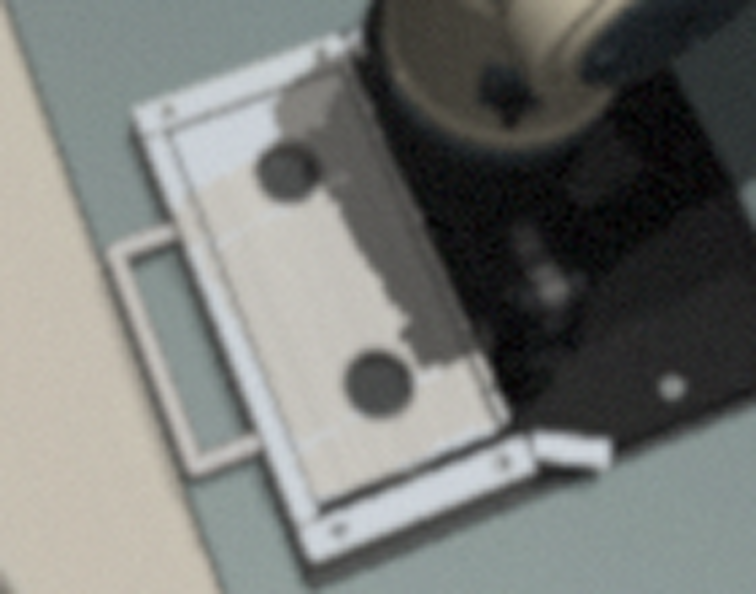

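```bash
python3 - <<'E'
from h import *
save("wrist","pics/w6.png")
for f in("w3","w4","w6"):
    g=cv2.GaussianBlur(cv2.imread(f"pics/{f}.png",0),(3,3),0); o=[]
    for c in cv2.HoughCircles(g[160:250],cv2.HOUGH_GRADIENT,1,150,param1=120,param2=15,minRadius=30,maxRadius=42)[0][:3]: o.append(c.round(1).tolist())
    h=cv2.imread(f"pics/{f}.png").astype(float).mean(2)[298:306].mean(0); d=np.abs(np.diff(h))
    print(f,o,[i for i in range(90,560) if d[i]>30])
go([528,70.3,31.5])
E
python3 -c "
import cv2;cv2.imwrite('pics/cmp.png',cv2.vconcat([cv2.imread('pics/'+f+'.png')[270:330,80:560] for f in('w3','w4','w6')]))"
```

```text
w3 [[441.5, 48.5, 35.5], [207.5, 48.5, 32.599998474121094]] [94, 95, 125, 195, 537, 538]
w4 [[205.5, 47.5, 34.20000076293945], [436.5, 46.5, 33.5]] [98, 124, 125, 195, 532, 533, 537]
w6 [[435.5, 43.5, 34.400001525878906], [206.5, 46.5, 34.70000076293945]] [117, 120, 121, 128, 129, 198, 524, 541]
turn [0.0, 0.0002, -0.0002] shift [-0.0592, 0.0, -0.0011] rows>= 0.2
```

View pics/cmp.png

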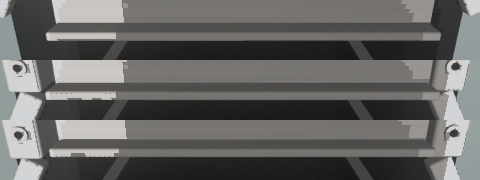

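Between the middle and bottom strips the lip shrank from 395 to 387 px, about 3 mm lower. So the rear edge has dropped off the ledge and the divider lies flat. I back off and lift to fix the hole positions.

Call:
step_arm:
  moves:
    - [[0, 0, 0], [-0.04, 0, 0], 1]
    - [[0, 0, 0], [-0.07, 0, 0], 1]
    - [[0, 0, 0], [-0.09, 0, -0.15], 1]
    - [[0, 0, 0], [-0.12, 0, -0.35], 1]
    - [[0, 0, 0], [-0.15, 0, -0.5], 1]
    - [[0, 0, 0], [-0.15, 0, -0.5], 1]
    - [[0, 0, 0], [-0.15, 0, -0.5], 1]

```text
clock: 10.25
eef_pos: [510.0, 70.4, 131.8]
tcp_rot: [-3.141, -0.002, -0.0]
contact_force: [0.2, -0.7, -0.4]
opening: 1.001
grasp_force: 0.0
```

```bash
python3 - <<'E'
from h import *
np.set_printoptions(precision=1,suppress=True)
s=telemetry.sense(); print(s["clock"],s["eef_pos"],s["contact_force"])
im=save("wrist","pics/w7.png")
g=cv2.GaussianBlur(cv2.cvtColor(im,cv2.COLOR_RGB2GRAY),(3,3),0)
for n in("hole_left","hole_right"):
    for m in imaging.mark_of("wrist",n)[:1]: print(n,np.array(m["xy"]),m["conf"],onz("wrist",m["xy"],42))
for c in cv2.HoughCircles(g,cv2.HOUGH_GRADIENT,1,60,param1=120,param2=14,minRadius=14,maxRadius=26)[0][:6]: print(c,onz("wrist",c[:2],42))
go([480,-240,150])
E
```

```text
10.25 [510.   70.4 131.8] [ 0.2 -0.7 -0.4]
[250.5 130.5  21.4] [589.  113.1  42. ]
[388.5 129.5  22.3] [589.7  23.3  42. ]
[ 67.5 341.5  25.4] [429.5 268.5  42. ]
[487.5 382.5  23. ] [389.8 -72.3  42. ]
turn [0.0003, 0.0024, -0.0001] shift [-0.1455, 1.5512, -0.0987] rows>= 6.2
```

View pics/w7.png

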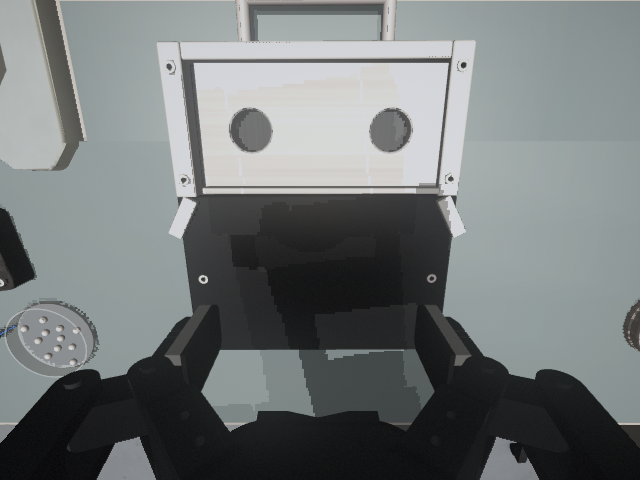

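The holes are at about (251,130) and (390,130), and the divider lies inside rails and back stop. In measured coordinates they are near (589.3, 114) and (589.3, 22.5). Next I view the nearer bearing from the same relative height, so camera bias cancels.

Call:
step_arm:
  moves:
    - [[0, 0, 0], [-0.04, 0.25, -0.05], 1]
    - [[0, 0, 0], [-0.08, 0.5, -0.05], 1]
    - [[0, 0, 0], [-0.12, 0.75, -0.05], 1]
    - [[0, 0, 0], [-0.15, 0.98, 0], 1]
    - [[0, 0, 0], [-0.15, 0.98, 0], 1]

```text
clock: 10.9
eef_pos: [478.0, -130.1, 129.4]
tcp_rot: [3.141, 0.003, -0.005]
contact_force: [0.1, -0.1, -0.5]
opening: 1.0
grasp_force: 0.0
```

Call:
step_arm:
  moves:
    - [[0, 0, 0], [-0.04, 0.2, 0.01], 1]
    - [[0, 0, 0], [-0.08, 0.4, 0.02], 1]
    - [[0, 0, 0], [-0.095, 0.585, 0.05], 1]
    - [[0, 0, 0], [-0.095, 0.585, 0.05], 1]
    - [[0, 0, 0], [-0.095, 0.585, 0.05], 1]

```text
clock: 11.4
eef_pos: [460.3, -242.5, 120.1]
tcp_rot: [-3.14, 0.002, -0.002]
contact_force: [-0.2, 0.8, -0.4]
opening: 1.001
grasp_force: 0.0
```

```bash
cat > brg.py <<'E'
from h import *
np.set_printoptions(precision=1,suppress=True)
import sys
s=telemetry.sense(); print(s["clock"],s["eef_pos"],s["tcp_rot"],s["contact_force"],s["qpos"])
im=save("wrist",sys.argv[1])
for m in imaging.recognise("wrist","bearing_p")[:3]:
    l,t,w,h=m["extent"]; print(np.array(m["extent"]),m["conf"],onz("wrist",[l+w/2,t+h/2],32))
for m in imaging.mark_of("wrist","bearing_p")[:3]: print("mark",np.array(m["xy"]),m["conf"],onz("wrist",m["xy"],16))
g=cv2.GaussianBlur(cv2.cvtColor(im,cv2.COLOR_RGB2GRAY),(5,5),0)
cs=cv2.HoughCircles(g,cv2.HOUGH_GRADIENT,1,40,param1=120,param2=25,minRadius=22,maxRadius=60)
for c in (cs[0][:6] if cs is not None else []): print(c,onz("wrist",c[:2],32))
E
python3 brg.py pics/w8.png
```

```text
11.4 [ 460.3 -242.5  120.1] [-3.1  0.  -0. ] [-0.2  0.8 -0.4] [-0.5  0.3  2.   0.   0.9  1.1]
[471.3 196.9  96.2  84.6] 0.79 [ 466.5 -387.6   32. ]
[266.3  82.2  92.5  98.1] 0.64 [ 540.2 -238.8   32. ]
[  0.2 101.6  51.4 201.3] 0.62 [493.  -39.1  32. ]
mark [506.7 239.1] 0.57 [ 461.8 -387.9   16. ]
[308.5 130.5  30.8] [ 540.9 -236.1   32. ]
[298.5 283.5  43.6] [ 431.5 -227.8   32. ]
[514.5 238.5  42.3] [ 467.2 -384.    32. ]
```

View pics/w8.png

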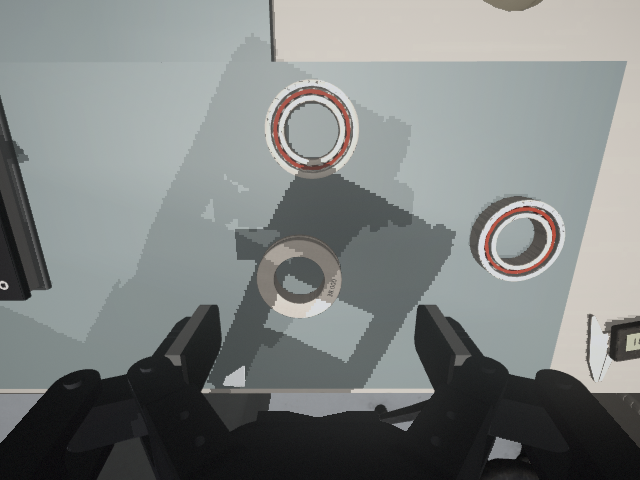

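At top centre, (312,129), is a bearing with red cage and balls. The gauge is at (299,278), and the other bearing at (521,239). I refine the centre with an ellipse fit.

```bash
cat > fit.py <<'E'
from h import *
def redfit(fn,box,cal=None,z=32):
    im=cv2.imread(fn); x0,y0,x1,y1=box; hsv=cv2.cvtColor(im[y0:y1,x0:x1],cv2.COLOR_BGR2HSV)
    m=((hsv[...,0]<12)|(hsv[...,0]>168))&(hsv[...,1]>110)&(hsv[...,2]>50)
    pts=cv2.findNonZero(m.astype(np.uint8)); hull=cv2.convexHull(pts)
    (cx,cy),ax,a=cv2.fitEllipse(hull); uv=(cx+x0,cy+y0); print(np.round(uv,1),np.round(ax,1),onz("wrist",uv,z,cal).round(1)); return uv
E
python3 - <<'E'
from fit import *
redfit("pics/w8.png",(255,70,370,190)); redfit("pics/w8.png",(470,190,575,290))
g=cv2.imread("pics/w7.png",0)
for x0 in(215,360):
    p=g[95:165,x0:x0+75]; m=(cv2.GaussianBlur(p,(3,3),0)<160).astype(np.uint8); k,l,st,c=cv2.connectedComponentsWithStats(m); i=1+np.argmax(st[1:,4]); print(st[i],c[i]+[x0,95])
    h=cv2.convexHull(cv2.findNonZero((l==i).astype(np.uint8))); e=cv2.fitEllipse(h); print(e[0][0]+x0,e[0][1]+95,e[1])
go([541.4,-238.4,70]); go([541.4,-238.4,13])
E
```

```text
[311.3 129.1] [76.6 80.1] [ 541.7 -237.9   32. ]
[520.  239.9] [62.  74.8] [ 466.2 -388.2   32. ]
[  14   13   44   45 1482] [250.16329285 129.77665317]
250.00800323486328 129.62820053100586 (41.94009017944336, 45.416500091552734)
[   9   13   44   45 1468] [390.33514986 129.77792916]
390.4105758666992 129.83803176879883 (41.73478317260742, 44.78647232055664)
turn [-0.001, 0.0011, 0.0012] shift [0.4031, -0.0143, 0.254] rows>= 1.9
turn [-0.001, 0.0011, 0.0012] shift [0.4033, -0.0141, 0.539] rows>= 2.7
```

Call:
step_arm:
  moves:
    - [[0, 0, 0], [0.2, -0.01, 0.1], 1]
    - [[0, 0, 0], [0.404, -0.016, 0.2], 1]
    - [[0, 0, 0], [0.404, -0.016, 0.35], 1]
    - [[0, 0, 0], [0.404, -0.016, 0.48], 1]
    - [[0, 0, 0], [0.404, -0.016, 0.521], 1]
    - [[0, 0, 0], [0.404, -0.016, 0.521], 1]
    - [[0, 0, 0], [0.404, -0.016, 0.521], 1]

```text
clock: 12.25
eef_pos: [542.3, -239.3, 18.1]
tcp_rot: [3.141, -0.001, 0.0]
contact_force: [0.5, -0.1, 0.8]
opening: 1.001
grasp_force: 0.0
```

Call:
step_arm:
  moves:
    - [[0, 0, 0], [0, 0, 0], 0.4]
    - [[0, 0, 0], [0, 0, 0], 0.2]
    - [[0, 0, 0], [0, 0, 0], 0.1]
    - [[0, 0, 0], [0, 0, 0], 0.1]
    - [[0, 0, 0], [0, 0, 0], 0.1]
    - [[0, 0, 0], [0, 0, 0], 0.1]
  squeeze: 30

```text
clock: 12.85
eef_pos: [542.5, -239.8, 19.0]
tcp_rot: [3.141, -0.002, -0.001]
contact_force: [-3.6, 2.2, 9.0]
opening: 0.719
grasp_force: 30.5
```

Grip overlap may be thin, so I open, go 3 mm lower and regrip.

Call:
step_arm:
  moves:
    - [[0, 0, 0], [0, 0, 0], 0.9]
    - [[0, 0, 0], [0, 0, 0.005], 0.9]
    - [[0, 0, 0], [-0.004, 0, 0.014], 0.9]
    - [[0, 0, 0], [-0.004, 0, 0.014], 0.6]
    - [[0, 0, 0], [-0.004, 0, 0.014], 0.3]
    - [[0, 0, 0], [-0.004, 0, 0.014], 0.1]
    - [[0, 0, 0], [-0.004, 0, 0.014], 0.1]
    - [[0, 0, 0], [-0.004, 0, 0.014], 0.1]
  squeeze: 30

```text
clock: 13.65
eef_pos: [540.6, -239.5, 14.4]
tcp_rot: [-3.141, 0.0, -0.0]
contact_force: [-1.2, -0.2, 5.5]
opening: 0.723
grasp_force: 32.3
```

Call:
step_arm:
  moves:
    - [[0, 0, 0], [0, 0, -0.03], 0.1]
    - [[0, 0, 0], [0, 0, -0.1], 0.1]
    - [[0, 0, 0], [0, 0, -0.25], 0.1]
    - [[0, 0, 0], [0, 0, -0.4], 0.1]
    - [[0, 0, 0], [0, 0, -0.4], 0.1]
    - [[0, 0, 0], [0, 0, -0.4], 0.1]

```text
clock: 14.25
eef_pos: [541.5, -239.7, 95.5]
tcp_rot: [3.141, -0.002, -0.0]
contact_force: [-0.2, 0.4, -2.4]
opening: 0.716
grasp_force: 33.6
```

```bash
python3 - <<'E'
from h import *
np.set_printoptions(precision=1,suppress=True)
s=telemetry.sense(); print(s["clock"],s["eef_pos"],s["contact_force"],s["grasp_force"])
im=save("wrist","pics/w9.png")
cv2.imwrite("pics/w9c.png",im[200:480,120:520,::-1])
go([590.4,114.2,96]); go([590.4,114.2,43])
E
```

```text
14.25 [ 541.5 -239.7   95.5] [-0.2  0.4 -2.4] 33.58688771724701
turn [0.0, -0.0001, -0.0001] shift [0.2486, -1.7677, -0.0081] rows>= 7.1
turn [0.0, -0.0001, -0.0001] shift [0.2485, -1.7677, 0.2569] rows>= 7.2
```

View pics/w9c.png

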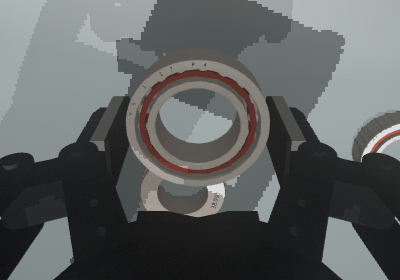

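The bearing is held squarely between the pads. That view was number eleven, one over the limit, so I view no more pictures and work from numbers. I use the held bearing to calibrate camera against TCP.

```bash
python3 - <<'E'
from fit import *
redfit("pics/w9.png",(235,230,410,390),None,112.5)
print(telemetry.sense()["eef_pos"])
E
```

```text
[317.5 321.5] [103.4 117.2] [ 543.2 -240.   112.5]
[ 540.66005098 -239.33729338   94.38348773]
```

Call:
step_arm:
  moves:
    - [[0, 0, 0], [0.05, -0.2, 0], 0.1]
    - [[0, 0, 0], [0.1, -0.4, 0], 0.1]
    - [[0, 0, 0], [0.12, -0.6, 0], 0.1]
    - [[0, 0, 0], [0.12, -0.8, 0], 0.1]
    - [[0, 0, 0], [0.12, -1, 0], 0.1]
    - [[0, 0, 0], [0.12, -1, 0], 0.1]

```text
clock: 14.9
eef_pos: [563.6, -35.3, 92.9]
tcp_rot: [-3.14, 0.003, 0.003]
contact_force: [0.0, -0.3, -2.2]
opening: 0.717
grasp_force: 33.7
```

Call:
step_arm:
  moves:
    - [[0, 0, 0], [0.05, -0.2, 0], 0.1]
    - [[0, 0, 0], [0.1, -0.4, 0], 0.1]
    - [[0, 0, 0], [0.115, -0.6, 0], 0.1]
    - [[0, 0, 0], [0.115, -0.75, 0], 0.1]
    - [[0, 0, 0], [0.115, -0.75, 0], 0.1]
    - [[0, 0, 0], [0.115, -0.75, 0], 0.1]

```text
clock: 15.5
eef_pos: [587.1, 110.5, 93.2]
tcp_rot: [3.141, 0.002, 0.001]
contact_force: [-0.0, -0.1, -2.3]
opening: 0.717
grasp_force: 33.8
```

```bash
python3 - <<'E'
from h import *
s=telemetry.sense(); print(s["clock"],s["eef_pos"],s["contact_force"],s["grasp_force"])
go([589.5,114.2,50])
E
```

```text
15.5 [587.14389988 110.45521821  93.17404456] [-0.0474858  -0.06824708 -2.28558158] 33.83093357551843
turn [0.0009, 0.0025, 0.0018] shift [0.0122, -0.0189, 0.2158] rows>= 0.9
```

Call:
step_arm:
  moves:
    - [[0, 0, 0], [0.007, -0.019, 0.05], 0.1]
    - [[0, 0, 0], [0.007, -0.019, 0.12], 0.1]
    - [[0, 0, 0], [0.007, -0.019, 0.19], 0.1]
    - [[0, 0, 0], [0.007, -0.019, 0.23], 0.1]
    - [[0, 0, 0], [0.007, -0.019, 0.245], 0.1]
    - [[0, 0, 0], [0.007, -0.019, 0.25], 0.1]
    - [[0, 0, 0], [0.007, -0.019, 0.25], 0.1]

```text
clock: 16.2
eef_pos: [589.5, 114.3, 44.4]
tcp_rot: [-3.142, -0.0, -0.0]
contact_force: [0.7, 0.1, -1.0]
opening: 0.717
grasp_force: 33.8
```

```bash
python3 - <<'E'
from h import *
P=[]
for i in range(4): imaging.grab_frame("wrist"); s=telemetry.sense(); P.append(np.r_[s["eef_pos"],s["contact_force"]])
print(np.round(P,1)); print(s["clock"],np.mean(P,0).round(2))
E
```

```text
[[ 5.897e+02  1.144e+02  4.470e+01 -3.000e-01 -2.000e-01 -2.700e+00]
 [ 5.897e+02  1.144e+02  4.480e+01 -3.000e-01  7.000e-01 -2.000e+00]
 [ 5.897e+02  1.144e+02  4.480e+01 -6.000e-01  1.000e-01 -1.900e+00]
 [ 5.897e+02  1.144e+02  4.480e+01 -0.000e+00 -4.000e-01 -2.100e+00]]
16.4 [ 5.897e+02  1.144e+02  4.477e+01 -2.800e-01  4.000e-02 -2.170e+00]
```

Call:
step_arm:
  moves:
    - [[0, 0, 0], [0, 0, 0.005], 0.1]
    - [[0, 0, 0], [0, 0, 0.01], 0.1]
    - [[0, 0, 0], [0, 0, 0.014], 0.1]
    - [[0, 0, 0], [0, 0, 0.014], 0.1]

```text
clock: 16.8
eef_pos: [589.2, 114.3, 41.3]
tcp_rot: [3.142, 0.0, -0.0]
contact_force: [-0.2, -0.1, -1.7]
opening: 0.717
grasp_force: 33.8
```

Call:
step_arm:
  moves:
    - [[0, 0, 0], [0, 0, 0.003], 0.1]
    - [[0, 0, 0], [0, 0, 0.005], 0.1]
    - [[0, 0, 0], [0, 0, 0.005], 0.1]

```text
clock: 17.1
eef_pos: [589.3, 114.3, 40.5]
tcp_rot: [3.142, -0.0, -0.0]
contact_force: [0.1, -0.4, -1.6]
opening: 0.719
grasp_force: 33.9
```

Call:
step_arm:
  moves:
    - [[0, 0, 0], [0, 0, 0.003], 0.1]
    - [[0, 0, 0], [0, 0, 0.005], 0.1]
    - [[0, 0, 0], [0, 0, 0.005], 0.1]

```text
clock: 17.4
eef_pos: [589.4, 114.3, 40.4]
tcp_rot: [-3.142, -0.0, -0.0]
contact_force: [-2.2, -1.4, 9.3]
opening: 0.718
grasp_force: 34.9
```

Call:
step_arm:
  moves:
    - [[0, 0, 0], [0, 0, 0.003], 0.1]
    - [[0, 0, 0], [0, 0, 0.005], 0.1]
    - [[0, 0, 0], [0, 0, 0.005], 0.1]

```text
clock: 17.7
eef_pos: [589.4, 114.3, 40.3]
tcp_rot: [-3.142, -0.0, -0.0]
contact_force: [-6.6, -1.5, 19.7]
opening: 0.721
grasp_force: 35.8
```

Contact at z=40.4. I unload, open gently and rise.

Call:
step_arm:
  moves:
    - [[0, 0, 0], [0, 0, -0.004], 0.1]
    - [[0, 0, 0], [0, 0, -0.007], 0.1]
    - [[0, 0, 0], [0, 0, -0.007], 0.74]
    - [[0, 0, 0], [0, 0, -0.007], 0.8]
    - [[0, 0, 0], [0, 0, -0.007], 0.9]
    - [[0, 0, 0], [0, 0, -0.007], 1]
    - [[0, 0, 0], [0, 0, -0.007], 1]
    - [[0, 0, 0], [0, 0, -0.007], 1]

```text
clock: 18.5
eef_pos: [589.3, 114.3, 39.8]
tcp_rot: [-3.142, 0.0, -0.0]
contact_force: [-0.7, 0.4, -0.0]
opening: 1.001
grasp_force: 0.0
```

Call:
step_arm:
  moves:
    - [[0, 0, 0], [0, 0, -0.05], 1]
    - [[0, 0, 0], [0, 0, -0.2], 1]
    - [[0, 0, 0], [-0.2, 0.2, -0.4], 1]
    - [[0, 0, 0], [-0.4, 0.22, -0.53], 1]
    - [[0, 0, 0], [-0.4, 0.22, -0.53], 1]
    - [[0, 0, 0], [-0.4, 0.22, -0.53], 1]
    - [[0, 0, 0], [-0.4, 0.22, -0.53], 1]

```text
clock: 19.2
eef_pos: [510.4, 70.6, 146.3]
tcp_rot: [-3.141, -0.002, -0.0]
contact_force: [1.2, 1.2, 0.6]
opening: 0.996
grasp_force: 0.0
```

```bash
cat > pl.py <<'E'
from fit import *
import sys
fn=sys.argv[1]; im=save("wrist",fn); s=telemetry.sense(); print(s["clock"],s["eef_pos"])
def dark(x0,y0,x1,y1,z,lab):
    g=cv2.GaussianBlur(cv2.imread(fn,0),(3,3),0)[y0:y1,x0:x1]; m=(g<150).astype(np.uint8); k,l,st,c=cv2.connectedComponentsWithStats(m)
    i=1+np.argmax(st[1:,4]); h=cv2.convexHull(cv2.findNonZero((l==i).astype(np.uint8))); e=cv2.fitEllipse(h); uv=(e[0][0]+x0,e[0][1]+y0); print(lab,st[i],np.round(uv,1),np.round(e[1],1),onz("wrist",uv,z).round(1))
E
python3 - <<'E'
import sys; sys.argv=["","pics/w10.png"]
from pl import *
for y in(113.7,21.7):
    c=proj("wrist",[589.5,y,58]); a=int(c[0]);b=int(c[1]); print(a,b)
    if y>100: redfit("pics/w10.png",(a-55,b-55,a+55,b+55),None,58); dark(a-30,b-30,a+30,b+30,42,"hole-in-bore")
    else: dark(a-36,b-36,a+36,b+36,42,"hole")
E
```

```text
19.25 [510.3910553   70.70898739 145.72170042]
250 132
[251.1 132. ] [75.1 81. ] [589.6 113.3  58. ]
hole-in-bore [  15    9   40   41 1281] [254.3 131. ] [38.9 41.9] [590.5 114.   42. ]
391 132
hole [  12   14   40   42 1267] [386.3 130.9] [38.6 41.8] [590.6  22.1  42. ]
```

The first bearing sits at (589.6,113.3) against its hole at (590.5,114.0), about 1 mm off centre. Now the second bearing.

Call:
step_arm:
  moves:
    - [[0, 0, 0], [-0.05, 0.24, 0], 1]
    - [[0, 0, 0], [-0.1, 0.48, 0], 1]
    - [[0, 0, 0], [-0.15, 0.72, 0], 1]
    - [[0, 0, 0], [-0.2, 0.96, 0], 1]
    - [[0, 0, 0], [-0.21, 1, 0], 1]

```text
clock: 19.75
eef_pos: [467.1, -133.4, 144.9]
tcp_rot: [3.141, 0.001, -0.003]
contact_force: [0.1, -0.5, 0.0]
opening: 0.998
grasp_force: 0.0
```

Call:
step_arm:
  moves:
    - [[0, 0, 0], [-0.05, 0.24, 0], 1]
    - [[0, 0, 0], [-0.1, 0.48, 0], 1]
    - [[0, 0, 0], [-0.15, 0.72, 0.02], 1]
    - [[0, 0, 0], [-0.2, 0.96, 0.04], 1]
    - [[0, 0, 0], [-0.21, 1, 0.05], 1]

```text
clock: 20.25
eef_pos: [425.5, -333.8, 134.8]
tcp_rot: [3.141, -0.0, -0.003]
contact_force: [0.6, -0.2, 0.3]
opening: 1.0
grasp_force: 0.0
```

Call:
step_arm:
  moves:
    - [[0, 0, 0], [-0.1, 0.15, 0.02], 1]
    - [[0, 0, 0], [-0.2, 0.3, 0.06], 1]
    - [[0, 0, 0], [-0.2, 0.3, 0.07], 1]
    - [[0, 0, 0], [-0.2, 0.3, 0.07], 1]
    - [[0, 0, 0], [-0.2, 0.3, 0.07], 1]

```text
clock: 20.75
eef_pos: [386.1, -388.7, 121.4]
tcp_rot: [-3.141, 0.0, 0.001]
contact_force: [0.2, -0.5, 0.2]
opening: 0.998
grasp_force: 0.0
```

```bash
python3 - <<'E'
from fit import *
im=save("wrist","pics/w11.png"); s=telemetry.sense(); print(s["clock"],s["eef_pos"])
for m in imaging.recognise("wrist","bearing_p")[:3]: print(np.round(m["extent"]),m["conf"])
c=proj("wrist",[466.2,-388.2,32]); a,b=c.astype(int); print(a,b)
redfit("pics/w11.png",(a-60,b-60,a+60,b+60)); 
for n in range(1): go([466.2,-388.2,15.5])
E
```

```text
20.8 [ 386.20705396 -388.676737    121.63318911]
[270.  85.  97. 100.] 0.96
[575.  66.  65.  95.] 0.92
315 130
[318.1 132.7] [75.6 79.2] [ 465.  -389.7   32. ]
turn [-0.0004, -0.0001, 0.0017] shift [0.3999, -0.0021, 0.5317] rows>= 2.7
```

Call:
step_arm:
  moves:
    - [[0, 0, 0], [0.2, 0, 0.1], 1]
    - [[0, 0, 0], [0.393, 0.002, 0.2], 1]
    - [[0, 0, 0], [0.393, 0.002, 0.35], 1]
    - [[0, 0, 0], [0.393, 0.002, 0.48], 1]
    - [[0, 0, 0], [0.393, 0.002, 0.533], 1]
    - [[0, 0, 0], [0.393, 0.002, 0.533], 1]
    - [[0, 0, 0], [0.393, 0.002, 0.533], 1]
    - [[0, 0, 0], [0.393, 0.002, 0.533], 1]

```text
clock: 21.65
eef_pos: [464.7, -390.7, 16.8]
tcp_rot: [3.14, -0.002, -0.0]
contact_force: [0.1, 0.3, 0.1]
opening: 0.999
grasp_force: 0.0
```

Call:
step_arm:
  moves:
    - [[0, 0, 0], [0, 0, 0], 0.6]
    - [[0, 0, 0], [0, 0, 0], 0.3]
    - [[0, 0, 0], [0, 0, 0], 0.1]
    - [[0, 0, 0], [0, 0, 0], 0.1]
    - [[0, 0, 0], [0, 0, 0], 0.1]
    - [[0, 0, 0], [0, 0, 0], 0.1]
    - [[0, 0, 0], [0, 0, 0], 0.1]
  squeeze: 30

```text
clock: 22.35
eef_pos: [464.3, -390.5, 16.9]
tcp_rot: [3.141, -0.001, -0.0]
contact_force: [-2.2, 1.8, 9.9]
opening: 0.72
grasp_force: 30.2
```

Call:
step_arm:
  moves:
    - [[0, 0, 0], [0, 0, -0.03], 0.1]
    - [[0, 0, 0], [0, 0, -0.1], 0.1]
    - [[0, 0, 0], [0, 0, -0.25], 0.1]
    - [[0, 0, 0], [0, 0, -0.4], 0.1]
    - [[0, 0, 0], [0.05, -0.2, -0.4], 0.1]
    - [[0, 0, 0], [0.1, -0.4, -0.4], 0.1]
    - [[0, 0, 0], [0.2, -0.6, -0.4], 0.1]
    - [[0, 0, 0], [0.25, -0.8, -0.4], 0.1]

```text
clock: 23.15
eef_pos: [515.2, -229.0, 96.6]
tcp_rot: [3.141, -0.002, -0.001]
contact_force: [1.4, 0.7, -1.9]
opening: 0.725
grasp_force: 33.6
```

Call:
step_arm:
  moves:
    - [[0, 0, 0], [0.05, -0.2, 0], 0.1]
    - [[0, 0, 0], [0.12, -0.4, 0], 0.1]
    - [[0, 0, 0], [0.2, -0.6, 0], 0.1]
    - [[0, 0, 0], [0.25, -0.8, 0], 0.1]
    - [[0, 0, 0], [0.25, -0.95, 0], 0.1]
    - [[0, 0, 0], [0.25, -0.95, 0], 0.1]

```text
clock: 23.75
eef_pos: [564.1, -36.8, 96.1]
tcp_rot: [-3.141, -0.0, 0.003]
contact_force: [-0.3, -0.2, -2.1]
opening: 0.722
grasp_force: 33.6
```

```bash
python3 - <<'E'
from fit import *
im=save("wrist","pics/w12.png"); s=telemetry.sense(); print(s["clock"],s["eef_pos"],s["contact_force"],s["grasp_force"])
redfit("pics/w12.png",(235,230,410,390),None,s["eef_pos"][2]+17)
redfit("pics/w9.png",(235,230,410,390),None,112.5)
go([590.0,22.8,95])
E
```

```text
23.8 [563.99192142 -38.48576327  96.05463862] [-1.21968373  0.17343873 -2.14224749] 33.587258365005255
[317.7 318.4] [102.8 115.1] [567.4 -39.2 113.1]
[317.5 321.5] [103.4 117.2] [565.6 -39.2 112.5]
turn [0.0, -0.0005, 0.0036] shift [0.1309, -0.3061, 0.0053] rows>= 1.3
```

Call:
step_arm:
  moves:
    - [[0, 0, 0], [0.08, -0.2, 0], 0.1]
    - [[0, 0, 0], [0.129, -0.306, 0], 0.1]
    - [[0, 0, 0], [0.129, -0.306, 0.02], 0.1]
    - [[0, 0, 0], [0.129, -0.306, 0.1], 0.1]
    - [[0, 0, 0], [0.129, -0.306, 0.18], 0.1]
    - [[0, 0, 0], [0.129, -0.306, 0.23], 0.1]
    - [[0, 0, 0], [0.129, -0.306, 0.24], 0.1]
    - [[0, 0, 0], [0.129, -0.306, 0.24], 0.1]

```text
clock: 24.6
eef_pos: [589.3, 19.8, 47.5]
tcp_rot: [3.141, 0.001, -0.001]
contact_force: [-1.7, -1.8, 2.5]
opening: 0.723
grasp_force: 34.0
```

Call:
step_arm:
  moves:
    - [[0, 0, 0], [0, 0, 0], 0.1]
    - [[0, 0, 0], [0, 0, 0], 0.1]

```text
clock: 24.8
eef_pos: [589.8, 20.6, 47.6]
tcp_rot: [3.142, -0.0, -0.001]
contact_force: [-0.4, -0.5, -1.4]
opening: 0.72
grasp_force: 33.8
```

Call:
step_arm:
  moves:
    - [[0, 0, 0], [0, -0.011, 0], 0.1]
    - [[0, 0, 0], [0, -0.011, 0.008], 0.1]
    - [[0, 0, 0], [0, -0.011, 0.015], 0.1]
    - [[0, 0, 0], [0, -0.011, 0.02], 0.1]
    - [[0, 0, 0], [0, -0.011, 0.02], 0.1]

```text
clock: 25.3
eef_pos: [589.6, 23.4, 43.1]
tcp_rot: [-3.142, 0.0, -0.0]
contact_force: [-0.6, 0.6, -1.3]
opening: 0.725
grasp_force: 33.7
```

Call:
step_arm:
  moves:
    - [[0, 0, 0], [0, 0, 0.003], 0.1]
    - [[0, 0, 0], [0, 0, 0.005], 0.1]
    - [[0, 0, 0], [0, 0, 0.005], 0.1]

```text
clock: 25.6
eef_pos: [589.7, 23.4, 42.9]
tcp_rot: [-3.141, 0.0, -0.0]
contact_force: [-2.9, 0.6, 7.6]
opening: 0.722
grasp_force: 34.4
```

Contact with 7.6 N. I release, opening only to 0.88 to clear the neighbour, and rise.

Call:
step_arm:
  moves:
    - [[0, 0, 0], [0, 0, -0.003], 0.1]
    - [[0, 0, 0], [0, 0, -0.003], 0.74]
    - [[0, 0, 0], [0, 0, -0.003], 0.78]
    - [[0, 0, 0], [0, 0, -0.003], 0.84]
    - [[0, 0, 0], [0, 0, -0.003], 0.88]
    - [[0, 0, 0], [0, 0, -0.003], 0.88]
    - [[0, 0, 0], [0, 0, -0.003], 0.88]

```text
clock: 26.3
eef_pos: [589.7, 23.3, 42.9]
tcp_rot: [-3.142, -0.0, -0.0]
contact_force: [0.8, -0.9, 1.2]
opening: 0.941
grasp_force: 0.0
```

Call:
step_arm:
  moves:
    - [[0, 0, 0], [0, 0, -0.05], 0.88]
    - [[0, 0, 0], [0, 0, -0.2], 0.88]
    - [[0, 0, 0], [-0.2, -0.2, -0.4], 0.9]
    - [[0, 0, 0], [-0.4, -0.236, -0.52], 1]
    - [[0, 0, 0], [-0.4, -0.236, -0.52], 1]
    - [[0, 0, 0], [-0.4, -0.236, -0.52], 1]
    - [[0, 0, 0], [-0.4, -0.236, -0.52], 1]

```text
clock: 27.0
eef_pos: [510.7, 70.4, 147.2]
tcp_rot: [-3.142, -0.002, 0.0]
contact_force: [1.1, 0.6, 0.1]
opening: 0.999
grasp_force: 0.0
```

```bash
python3 - <<'E'
import sys; sys.argv=["","pics/w13.png"]
from pl import *
for y in(113.7,22.2):
    c=proj("wrist",[589.8,y,58]); a=int(c[0]);b=int(c[1])
    uv=redfit("pics/w13.png",(a-55,b-55,a+55,b+55),None,58); dark(a-30,b-30,a+30,b+30,42,"hole-in-bore")
save("side","pics/s13.png")
for n,z in(("bearing_p",42),("ring_gauge",16)): print(n,[(np.round(m["xy"]),round(m["conf"],2),onz("side",m["xy"],z)[:2].round(1)) for m in imaging.mark_of("side",n)[:5]])
E
```

```text
27.05 [510.71828082  70.20843106 146.67485656]
[251.1 132.4] [74.7 80.5] [589.7 112.9  58. ]
hole-in-bore [  16    9   40   42 1272] [254.3 131.1] [38.7 41.8] [590.6 113.7  42. ]
[388.9 131.8] [75.  81.2] [590.1  22.8  58. ]
hole-in-bore [   7    9   40   41 1263] [385.7 131.3] [38.2 41.8] [590.6  21.8  42. ]
bearing_p [(array([359., 389.]), 0.65, array([590.5, 112.6])), (array([342., 351.]), 0.55, array([592.9,  22.9])), (array([301., 162.]), 0.48, array([ 486.5, -555.7]))]
ring_gauge [(array([366., 250.]), 0.61, array([ 426.2, -218.3]))]
```

Both bearings sit within about 1.2 mm of their holes, the gauge has not been touched, and the arm is clear.

```bash
python3 -c "
from rig import r; print(r.sign_off())"
```

```text
the job is handed in; nothing more can be done
None
```

The job is done and handed in at about 27 s: the divider was slid home and lies flat, and each loose bearing was set down within about 1.2 mm of its hole's centre; the ring gauge was left alone, though I viewed 11 pictures, one over the limit of 10.

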